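Isolate the power hone and park its dust hood

ROBOT

A 6-joint arm with a two-finger parallel gripper is mounted at the origin on the work surface. World frame = base frame: x ahead of the robot, y to its left, z up, the work surface at z = 0. Lengths are in m, angles in rad, forces in N, time in s.
With the tool pointing down it reaches from about 0.35 to 0.85 m from the base axis. Payload 8.1 kg.
Tool frame: the origin (TCP) lies on the centre line of the jaws, within the pads' length; the fingertips stand robot.tips_ahead ahead of it and the grasp point (between the pads) lies 6 mm ahead of it (robot.tips_ahead is the distance from the TCP to the fingertips, in m); z points along the fingers, y is the line along which they close (so a half turn about z gives the same grasp; the last joint's range is limited). The gripper opens to 93 mm and grips with 3 to 60 N. Pads are 15 mm wide; open, the fingers measure 128 mm over their backs; the gripper's body (75 mm by 188 mm) begins 65 mm behind the grasp point.
Start: joints at [1.085, 0.13, 1.488, -0, 1.523, -0.085], TCP at [0.234, 0.552, 0.244] pointing down, gripper open.
Joint ranges: [-2.96, 2.96], [-0.89, 2.26], [0.02, 2.5], [-1.34, 4.48], [0, 2.73], [-2.66, 2.66]. Speed limits (rad/s): [2.39, 2.39, 2.79, 3.14, 3.14, 3.14].

INTERFACE

Orientations are given as a rotation vector (axis times angle).
In Python, from plant import robot gives the robot as it stands.
- The arm moves only by the tool apply_moves, never from a script. Its arguments are lists of equal length, an entry for each row: "delta_pos": the shift along the tool's x, y, z in cm, a list of three; "twist": the turn about the tool's z in rad. A call has 1 to 8 rows; each row shifts and turns the commanded pose from where the row before left it, along the tool's axes as they then stand; what a row does not reach is not made up. A row lasts 1/8 s, in which the tool goes at most 62.5 mm and 10.7 degrees, less where a joint would pass 70% of its speed; a pose out of reach is approached as far as the arm can. A call with a gripper value outside its range is refused whole. "gripper" is the finger opening in cm, from 0 to 9.3, set as the call begins (left out, the last holds). The fingers move at their own pace and stop on an object; "squeeze" is the grip in N (left out, the last holds). Time passes only in rows, so rows that do not move let the fingers close. It gives the time, the measured TCP pose, the force, the opening and the grip force at its end, in the units of the state.
- robot.read_state(): the state, without advancing time (a new reading comes with each control period).
- robot.read_camera(name): name is "scene" or "top" or "wrist"; returns a dict with "frame" (420x560x3 uint8, red, green, blue), "vertical_fov" (degrees; the focal length in pixels is half the picture's height over the tangent of half this angle, whatever the lens; pixels are square), "cx", "cy" (the principal point, pixels), "k1" (the pictures are not rectified: a ray, as slopes to the right and down, at radius r is drawn at 1 + k1 r^2 times it, then the intrinsics apply), "R" (3x3) and "t" (3): a world point X has camera coordinates R X + t. Camera axes: x right, y down, z forward; pixel columns grow to the right and rows downward; lengths in m; the calibration is good to about 2 mm. A picture is of the moment at which its call begins. There is no depth.
- robot.close_job(): hands the job in; it is judged then, once.
The state is a dict: "t": time; "q": joint angles; "dq": joint speeds; "joint_torque": joint torques, N m; "tool_pos": TCP position; "orientation": TCP orientation; "force": force on the tool from outside, world axes, zero at the start; "wrist_torque": the same for the moment, N m; "opening": finger opening in m; "gripper_force": force on a finger pad.
Only numpy, scipy, OpenCV 4.12 (cv2) and the standard library are available. Lean on these libraries where they do the work, as an engineer would, in place of code of your own. Each camera call takes 0.05 s, during which the arm holds its last target. There are 200 camera calls.

TASK

Swing the red isolator handle on the carver's power hone all the way round to off; in its on position its steel tongue locks the dust hood down. Then lift the yellow dust hood straight up off the honing drum and set it down gently in its wooden cradle, upright and fully down on the cradle's floor, with the steel ear in the gap of the cradle's end wall. Leave the switch off and the tool pot, oil bottle, mallet and carved figure where they stand.

Things in the scene. Friction and masses are not known exactly. Their poses are not given: they have to be found in the camera images.
- hone: Power hone, fixed: green base x -65 to 65, y -75 to 125, z 0 to 40 mm. Origin: on the bench under the drum's centre. The drum lies along y, 54 mm in diameter, 106 mm long, top at z 100 mm; the hood over it has about 6 mm (x) and 4 mm (y) of play a side and is clear once 60 mm up. Isolator pivot (vertical) at x 0, y 95 mm.
- switch (a joint): Isolator handle angle (rad) about its vertical pivot on the hone, anticlockwise from above. About 0 (starts 0 to 0.2) is ON: red arm along the hone's +y, the steel tongue on its other side lies over the hood's ear and locks it. Hard stop 1.571 is OFF: arm along the hone's -x, hood free. It stays where left; about 3 N at the arm's end turns it.
- switch_grip (a point): Centre of the top of the red upright post at the end of the isolator arm: 18 mm in diameter, 60 mm from the pivot axis, top at z 122 mm above the bench. The red arm (16 mm wide) carries it and has its top at z 78 mm: push the post sideways between these heights.
- switch_pivot (a point): Point on the isolator's vertical pivot axis, at z 66 mm above the bench (x 0, y 95 mm of the hone). Its hub is 30 mm in diameter.
- hood: Loose yellow dust hood (deep box-shaped cap, open below), 0.2 to 0.4 kg, 72 (x) by 120 (y) by 68 mm high, walls 3 mm. Origin: centre of its underside, at first on the hone's base at z 40 mm, its +y nearly along the hone's +y. On top a black fin to hold it by: 16 mm thick (x), 70 mm long (y), z 68 to 104 mm, centred.
- hood_ear (a point): Top centre of the small steel ear on the hood's +y end wall (hood frame x 0, y 67, z 20 mm): 30 mm wide (x), it sticks out 14 mm to y 74 mm, 14 to 20 mm above the hood's underside.
- cradle: Dark wooden cradle, fixed, blue felt floor. Origin: under its centre on the bench. Floor at z 10 mm, inside 80 (x) by 128 mm (y): 4 mm of play a side; walls 9 mm thick, up to z 35 mm. The +y end wall has a gap 48 mm wide in its middle for the hood's ear: hood +y goes along cradle +y; turned round, the ear would rest on the wall.
- cradle_gap (a point): Middle of the gap in the cradle's +y end wall, at floor height (cradle frame x 0, y 68.5, z 10 mm).
- tool_pot: Blue pot with three tool handles standing in it, 66 mm in diameter, 141 mm high over all; origin at its underside. Stands near the hone. Leave alone.
- oil_bottle: Tall amber honing-oil bottle, 60 mm in diameter, 210 mm high; origin at its underside. Stands near the hone. Leave alone.
- mallet: Round wooden carver's mallet standing on its head: head 80 mm in diameter up to z 92 mm, handle 28 mm in diameter up to z 160 mm; origin at its underside. Stands near the cradle. Leave alone.
- carving: Pale wooden half-carved bird figure, foot 56 mm in diameter, 117 mm high; origin at its underside. Stands near the cradle. Leave alone.
There are look-alikes about, which are no part of the job. Of the things like the hood, leave any that is orange or pink; of the rest the smaller one is meant.

How it is judged:
By the outcome, as a careful person would: the job done as asked, in the order asked, and still so for the second after the job is handed in, with the robot touching nothing.
It also fails if it takes over 64 s, if anything falls off the work surface, if the arm or the gripper's body presses on something with over 40 N, if the wrist force passes 120 N, or if a joint passes its speed limit or range.

## Working session

There is one attempt and no reset: what is moved stays moved. The work goes in short steps, Python scripts to look and compute and a tool call to move; the robot and the scene stay as the last step left them, time stands still between calls to the robot, and variables do not carry over. Pictures are saved under pics/ and viewed, at most 13 in all, crops included, and the job is handed in when it is done.

Besides the shell and the picture viewer there is one more tool, called after "Request:" in YAML: its name, and indented under it one key for each argument. apply_moves: Moves the arm, as the interface text tells. Its arguments: {"type":"object","properties":{"delta_pos":{"type":"array"},"twist":{"type":"array"},"gripper":{"type":"number"},"squeeze":{"type":"number"}},"required":["delta_pos","twist"]}

```bash
mkdir -p pics; ls
cat > h.py <<'E'
import numpy as np, cv2
from plant import robot
def cam(n):
    c=robot.read_camera(n); c['f']=c['frame'].shape[0]/2/np.tan(np.radians(c['vertical_fov'])/2); return c
def ray(c,u,v):
    k=np.array([[c['f'],0,c['cx']],[0,c['f'],c['cy']],[0,0,1.]])
    p=cv2.undistortPoints(np.array([[[u,v]]],float),k,None) [0,0]
    d=p.copy()
    for _ in range(20): d=p/(1+c['k1']*(d@d))
    R=np.array(c['R']);t=np.array(c['t'])
    return -R.T@t, R.T@np.array([d[0],d[1],1])
def onz(c,u,v,z):
    o,d=ray(c,u,v); return o+d*(z-o[2])/d[2]
def proj(c,X):
    p=np.array(c['R'])@X+np.array(c['t']); s=p[:2]/p[2]; s=s*(1+c['k1']*(s@s)); return s*c['f']+[c['cx'],c['cy']]
def save(c,n): cv2.imwrite('pics/'+n,c['frame'][:,:,::-1])
E
python3 - <<'E'
from h import *
import pickle
for n in('scene','top'):
    c=cam(n); save(c,n+'0.png'); pickle.dump(c,open(n+'0.pkl','wb')); print(n,c['f'],c['k1'],-np.array(c['R']).T@c['t'])
s=robot.read_state(); print(s['t'],s['tool_pos'],s['orientation'],s['opening'],robot.tips_ahead)
E
```

```text
pics
scene 446.678509112035 -0.016268340582477295 [1.58056159 0.03136836 0.82817258]
top 481.6573216204795 -0.0582158341897175 [ 0.24372579 -0.00256744  1.44983705]
0.1 [0.23383126 0.55204122 0.24269578] [-6.25280222e-01 -3.07822901e+00  2.54831871e-03] 0.09291672358216338 0.025
```

View pics/top0.png

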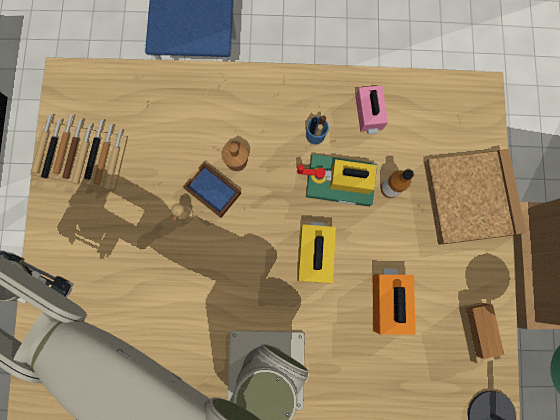

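View pics/scene0.png

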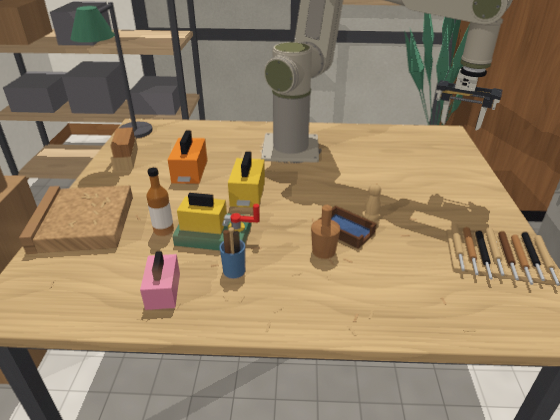

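The top view shows the hone at (340,180), with its hood at (354,175), the ear and switch to the left (red arm at 310,170). The cradle is at (213,190), the mallet at (235,153), the carving at (180,210), the pot at (317,128) and the bottle at (398,183). The scene view agrees with this; the large yellow, orange and pink hoods are decoys.

```bash
cat > m.py <<'E'
from h import *
import pickle
c=pickle.load(open('top0.pkl','rb')); s=pickle.load(open('scene0.pkl','rb'))
def mask(c,lo,hi,box):
    hsv=cv2.cvtColor(c['frame'],cv2.COLOR_RGB2HSV); m=cv2.inRange(hsv,lo,hi); z=np.zeros_like(m); x0,y0,x1,y1=box; z[y0:y1,x0:x1]=m[y0:y1,x0:x1]; return z
def rect(n,c,m,z):
    k=max(cv2.findContours(m,0,1)[0],key=cv2.contourArea)
    P=np.array([onz(c,*p[0],z)[:2] for p in k],np.float32)*1000
    (x,y),(w,h),a=cv2.minAreaRect(P); M=cv2.moments(m)
    print(n,'px',(M['m10']/M['m00'],M['m01']/M['m00']),'n',m.sum()//255,'rect',np.round([x,y,w,h,a],1),'cen',np.round(onz(c,M['m10']/M['m00'],M['m01']/M['m00'],z)[:2]*1000,1))
if __name__=='__main__':
    rect('yellow',c,mask(c,(22,150,120),(32,255,255),(328,150,385,200)),.108)
    rect('fin',c,mask(c,(0,0,0),(180,255,60),(336,160,375,185)),.144)
    rect('green',c,mask(c,(60,60,20),(90,255,200),(295,140,385,215)),.04)
    rect('red',c,mask(c,(0,170,90),(8,255,255),(290,155,335,185)),.1)
    rect('felt',c,mask(c,(100,100,40),(125,255,255),(180,160,245,220)),.01)
    big=[cv2.resize(c['frame'][145:215,285:395],None,fx=5,fy=5,interpolation=2),cv2.resize(c['frame'][155:225,170:260],None,fx=5,fy=5,interpolation=2)]
    im=np.zeros((600,800,3),np.uint8); im[:350,:550]=big[0]; 
    im[350:600,:333]=cv2.resize(big[1],(333,250))[:,:]; 
    im[350:600,340:800]=cv2.resize(s['frame'][175:275,170:354],(460,250),interpolation=2)
    cv2.imwrite('pics/crop1.png',im[:,:,::-1])
E
python3 m.py
```

```text
yellow px (353.192118226601, 177.14088669950738) n 1015 rect [ 551.4 -234.8  124.7   86.3   83.7] cen [ 548.7 -234.8]
fin px (355.5652173913044, 172.41304347826087) n 184 rect [ 553.2 -234.9   70.4   20.3   83.5] cen [ 554.2 -235.2]
green px (333.5580431177446, 184.8507462686567) n 1206 rect [ 522.1 -206.7  198.7   67.4   83.3] cen [ 538.7 -187.4]
red px (310.9528795811518, 171.03141361256544) n 191 rect [ 565.6 -113.4   78.5   28.4   80.7] cen [ 564.7 -114.1]
felt px (211.87003968253967, 189.49503968253967) n 1008 rect [520.  179.5 122.8  78.   53.5] cen [519.5 179.2]
```

View pics/crop1.png

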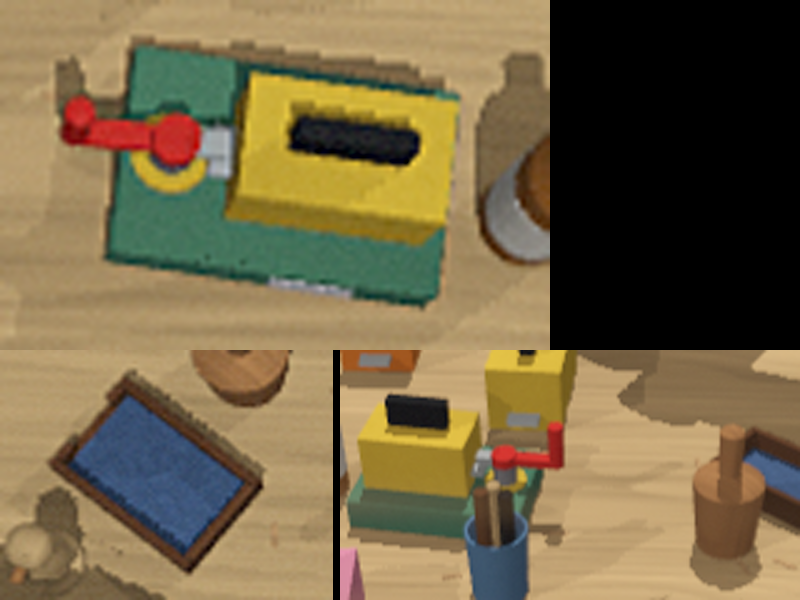

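Request:
apply_moves:
  delta_pos:
    - [-3.8,-3.6,-0.4]
    - [-3.8,-3.6,-0.4]
    - [-3.8,-3.6,-0.4]
    - [-3.8,-3.6,-0.4]
    - [-3.8,-3.6,-0.4]
    - [-3.8,-3.6,-0.4]
    - [-3.8,-3.6,-0.4]
    - [-3.8,-3.6,-0.4]
  twist: [0,0,0,0,0,0,0,0]

```text
t: 1.1
tool_pos: [0.4018, 0.167, 0.2755]
orientation: [-0.625, -3.079, 0.0]
force: [1.5, -0.7, -0.7]
opening: 0.0931
gripper_force: 0.0
```

Request:
apply_moves:
  delta_pos:
    - [-3.8,-3.6,-0.4]
    - [-3.8,-3.6,-0.4]
    - [-3.8,-3.6,-0.4]
    - [-3.8,-3.6,-0.4]
    - [-3.8,-3.6,-0.4]
    - [-3.8,-3.6,-0.4]
    - [0,0,0]
    - [0,0,0]
  twist: [0,0,0,0,0,0,0.16,0.16]

```text
t: 2.1
tool_pos: [0.5271, -0.12, 0.2988]
orientation: [-1.117, -2.934, -0.0]
force: [0.4, 0.0, 0.1]
opening: 0.0929
gripper_force: 0.0
```

Request:
apply_moves:
  delta_pos:
    - [0,0,0]
    - [0,0,0]
    - [0,0,0]
    - [0,0,0]
    - [0,0,0]
    - [0,0,0]
    - [0,0,0]
  twist: [0.16,0.16,0.16,0.16,0.16,0.16,0]

```text
t: 2.98
tool_pos: [0.5271, -0.1191, 0.2992]
orientation: [-2.339, -2.097, 0.001]
force: [0.5, 0.2, 0.8]
opening: 0.0927
gripper_force: 0.0
```

Run:
```python
from h import *
import pickle
for n in('wrist','top'):
    c=cam(n); pickle.dump(c,open(n+'1.pkl','wb')); save(c,n+'1.png'); print(-np.array(c['R']).T@c['t'])
s=robot.read_state(); print(s['t'],s['tool_pos'],s['orientation'],s['q'])
```

```text
[ 0.5370423  -0.04074004  0.43950667]
[ 0.24372579 -0.00256744  1.44983705]
3.075 [ 0.52713524 -0.11911353  0.29930957] [-2.33583324e+00 -2.10005216e+00  5.38852872e-04] [-3.17089029e-01 -4.74318616e-02  1.57030435e+00 -3.84505114e-05
  1.61934212e+00 -2.10884619e-01]
```

View pics/wrist1.png

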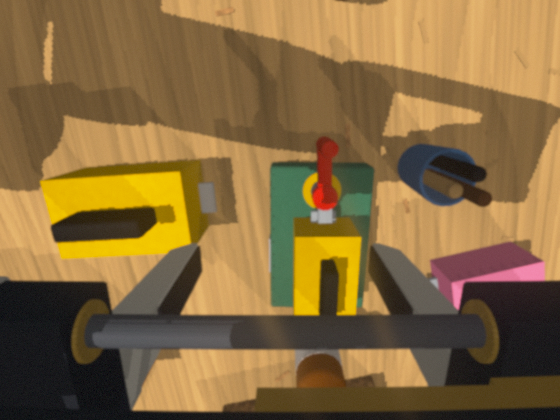

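The wrist view shows the post top at (328,148), the hub at (325,195), the ear and tongue at (322,215), the hood's top face at (327,265) and the fin at (328,288). The mug-like pot is at (440,175), clear of the arm's swing.

Run:
```python
from m import *
w=pickle.load(open('wrist1.pkl','rb')); t=pickle.load(open('top1.pkl','rb'))
rect('yellow',w,mask(w,(22,150,190),(32,255,255),(285,205,370,312)),.108)
rect('fin',w,mask(w,(0,0,0),(180,255,70),(312,250,350,312)),.144)
rect('green',w,mask(w,(60,60,20),(90,255,200),(260,155,380,310)),.04)
m=mask(w,(0,150,60),(8,255,255),(300,130,350,215))
ys=np.where(m.any(1))[0]
for y in range(ys[0],ys[-1]+1,4): xs=np.where(m[y])[0]; print(y,xs.min(),xs.max(),end='; ')
print()
for n,p,z in (('post',(328,148),.122),('hub',(325,195),.085)): print(n,onz(w,*p,z))
for n,p,z in (('post',(300.6,167),.122),('hub',(320.4,172.6),.085)): print(n+' top',onz(t,*p,z))
g=mask(w,(60,60,20),(90,255,200),(260,155,380,310)); 
for y in (180,220,260,290): xs=np.where(g[y])[0]; a=onz(w,xs.min(),y,.04);b=onz(w,xs.max(),y,.04);print('base',y,a[:2],b[:2],(a+b)[:2]/2)
print('obstacles z0.. pot', onz(t,317,130,.1),'bottle',onz(t,407,175,.21),'mallet',onz(t,235,145,.16),'carv',onz(t,180,210,.08))
```

```text
yellow px (323.3942220884743, 268.82214866084865) n 3323 rect [ 563.6 -223.1   92.7   71.8   83.8] cen [ 561.2 -214.5]
fin px (328.51790281329926, 286.7071611253197) n 782 rect [ 562.7 -215.7   58.3   16.4   83.9] cen [ 562.3 -216.3]
green px (301.13488266119845, 218.17065390749602) n 4389 rect [ 526.3 -202.8  195.2   52.7   82.3] cen [ 543.1 -175.4]
137 322 325; 141 317 333; 145 317 337; 149 317 338; 153 317 337; 157 318 332; 161 317 331; 165 317 331; 169 317 331; 173 319 331; 177 319 330; 181 319 330; 185 317 330; 189 314 333; 193 313 335; 197 313 336; 201 314 336; 205 316 335; 209 322 327; 
post [ 0.57417856 -0.07996608  0.122     ]
hub [ 0.57145346 -0.1360241   0.085     ]
post top [ 0.57033171 -0.08269874  0.122     ]
hub top [ 0.5644849 -0.1428958  0.085    ]
base 180 [ 0.51192114 -0.12191516] [ 0.63287417 -0.13493522] [ 0.57239766 -0.12842519]
base 220 [ 0.50570979 -0.17385661] [ 0.52996713 -0.17647921] [ 0.51783846 -0.17516791]
base 260 [ 0.49900523 -0.22977789] [ 0.52420139 -0.23249614] [ 0.51160331 -0.23113702]
base 290 [ 0.49497145 -0.27487331] [ 0.51957252 -0.27752348] [ 0.50727198 -0.2761984 ]
obstacles z0.. pot [ 0.6883929  -0.13005624  0.1       ] bottle [ 0.53585219 -0.36108917  0.21      ] mallet [0.6181029  0.10250811 0.16      ] carv [0.44348758 0.25908444 0.08      ]
```

Request:
apply_moves:
  delta_pos:
    - [2.2,2.1,0]
    - [2.2,2.1,0]
    - [0,0,4]
    - [0,0,4]
    - [0,0,4]
    - [0,0,4]
    - [0,0,2.7]
    - [0,0,0]
  twist: [0,0,0,0,0,0,0,0]

```text
t: 4.08
tool_pos: [0.5717, -0.0795, 0.1098]
orientation: [-2.334, -2.096, 0.005]
force: [-0.8, -0.0, 0.3]
opening: 0.0932
gripper_force: 0.0
```

Request:
apply_moves:
  delta_pos:
    - [0,0,0]
    - [0,0,0]
    - [0,0,0]
    - [0,0,0]
    - [0,0,0]
    - [0,0,0]
  twist: [0,0,0,0,0,0]
  gripper: 2.3
  squeeze: 5

```text
t: 4.82
tool_pos: [0.5738, -0.08, 0.1127]
orientation: [-2.34, -2.096, -0.0]
force: [-0.1, 0.3, 0.4]
opening: 0.0376
gripper_force: 0.0
```

Run:
```python
from h import *
c=cam('wrist'); save(c,'w2.png')
s=robot.read_state(); print(s['t'],s['tool_pos'],s['orientation'],s['opening'],s['force'])
```

```text
4.875 [ 0.57381245 -0.08002371  0.11260129] [-2.34012602e+00 -2.09592556e+00  7.00027869e-05] 0.03386034044165081 [-0.93021798  0.94558446  0.63468167]
```

View pics/w2.png

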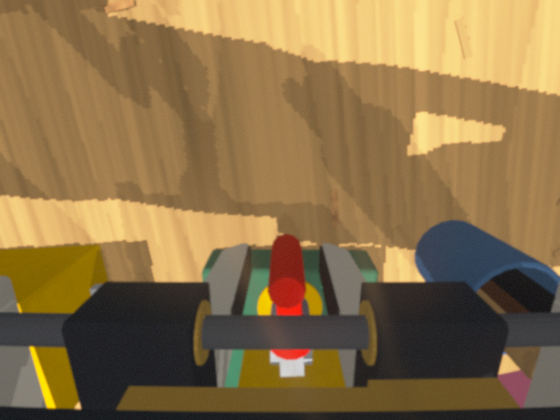

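Request:
apply_moves:
  delta_pos:
    - [-0.07,-0.94,0]
    - [0,0,0]
    - [-0.07,-0.94,0]
    - [0,0,0]
    - [-0.07,-0.94,0]
    - [0,0,0]
    - [-0.07,-0.94,0]
    - [0,0,0]
  twist: [0,-0.157,0,-0.157,0,-0.157,0,-0.157]

```text
t: 5.88
tool_pos: [0.536, -0.0879, 0.1125]
orientation: [-1.585, -2.712, 0.001]
force: [-0.8, -1.2, -0.1]
opening: 0.023
gripper_force: 0.0
```

Request:
apply_moves:
  delta_pos:
    - [-0.07,-0.94,0]
    - [0,0,0]
    - [-0.07,-0.94,0]
    - [0,0,0]
    - [-0.07,-0.94,0]
    - [0,0,0]
    - [-0.07,-0.94,0]
    - [0,0,0]
  twist: [0,-0.157,0,-0.157,0,-0.157,0,-0.157]

```text
t: 6.88
tool_pos: [0.5114, -0.1161, 0.1125]
orientation: [-0.672, -3.068, 0.001]
force: [-0.0, -0.0, 0.0]
opening: 0.0228
gripper_force: 0.0
```

Request:
apply_moves:
  delta_pos:
    - [-0.07,-0.94,0]
    - [0,0,0]
    - [-0.07,-0.94,0]
    - [0,0,0]
    - [0,-0.4,0]
    - [0,0,0]
  twist: [0,-0.157,0,-0.157,0,0]

```text
t: 7.62
tool_pos: [0.5064, -0.1367, 0.1125]
orientation: [-0.189, -3.135, -0.002]
force: [-0.8, 5.7, 3.0]
opening: 0.0234
gripper_force: 3.0
```

Run:
```python
from h import *
c=cam('wrist'); save(c,'w3.png')
s=robot.read_state(); print(s['t'],s['tool_pos'],s['orientation'],s['opening'],s['force'])
```

```text
7.675 [ 0.50638517 -0.13669511  0.11251855] [-1.88588251e-01 -3.13507211e+00 -2.28679693e-03] 0.02337234545958964 [-0.96404961  5.24906067  2.61361287]
```

View pics/w3.png

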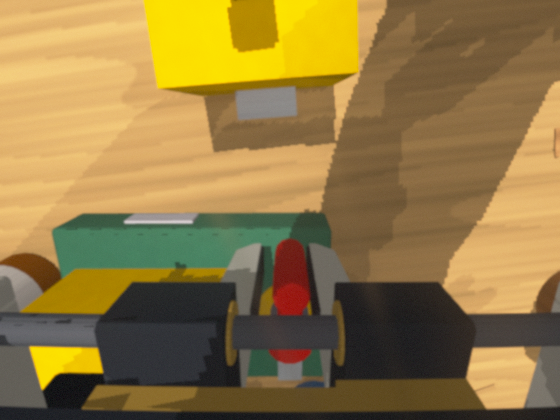

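The post (290,295) has swung to the hone's -x side. I'll push a little more to confirm the hard stop.

Request:
apply_moves:
  delta_pos:
    - [0,-0.4,0]
    - [0,0,0]
  twist: [0,0]

```text
t: 7.92
tool_pos: [0.506, -0.1399, 0.1125]
orientation: [-0.188, -3.135, -0.004]
force: [-1.4, 9.8, 3.4]
opening: 0.0296
gripper_force: 5.0
```

Request:
apply_moves:
  delta_pos:
    - [0,0.7,0]
    - [0,0,-3]
    - [0,0,-4]
    - [0,0,-4]
    - [0,0,-4]
    - [0,0,0]
  twist: [0,0,0,0,0,0.173]
  gripper: 3.5

```text
t: 8.68
tool_pos: [0.5091, -0.1352, 0.2673]
orientation: [0.458, 3.1, -0.004]
force: [-0.5, 0.9, -0.1]
opening: 0.0353
gripper_force: 0.0
```

Request:
apply_moves:
  delta_pos:
    - [0,0,0]
    - [0,0,0]
    - [0,0,0]
    - [0,0,0]
    - [0,0,0]
    - [0,0,0]
    - [0,0,0]
    - [0,0,0]
  twist: [0.173,0.173,0.173,0.173,0.173,0.173,0.173,0.173]
  gripper: 9

```text
t: 9.68
tool_pos: [0.5071, -0.1345, 0.2627]
orientation: [2.339, 2.096, -0.001]
force: [0.5, 0.3, 0.6]
opening: 0.0903
gripper_force: 0.0
```

Request:
apply_moves:
  delta_pos:
    - [0,0,0]
  twist: [0]

```text
t: 9.8
tool_pos: [0.5071, -0.1343, 0.2627]
orientation: [2.33, 2.106, -0.001]
force: [0.4, -0.9, 0.1]
opening: 0.0898
gripper_force: 0.0
```

Run:
```python
from m import *
s=robot.read_state(); print(s['t'],s['tool_pos'],s['orientation'],s['opening'],s['force'])
w=cam('wrist'); t=cam('top'); pickle.dump(w,open('wrist4.pkl','wb')); pickle.dump(t,open('top4.pkl','wb'))
rect('yellow',w,mask(w,(22,150,190),(32,255,255),(0,205,559,312)),.108)
print('red top'); rect('redtop',t,mask(t,(0,170,90),(8,255,255),(290,155,345,205)),.1)
rect('fin top',t,mask(t,(0,0,0),(180,255,60),(336,160,375,185)),.144)
im=np.hstack([cv2.resize(t['frame'][130:220,180:400],(440,180)) ,np.zeros((180,360,3),np.uint8)])
im=np.vstack([im,np.hstack([w['frame'],np.zeros((420,240,3),np.uint8)])]); cr=cv2.resize(top:=t['frame'][155:225,175:250],(340,317),interpolation=2); im[190:507,460:800]=cr
cv2.imwrite('pics/c4.png',im[:,:,::-1])
```

```text
9.8 [ 0.50712308 -0.13434841  0.26265749] [ 2.32998090e+00  2.10648584e+00 -6.39244696e-04] 0.08983128399138166 [ 0.37602236 -0.90498986  0.13518714]
yellow px (225.5956204379562, 251.47007299270072) n 6850 rect [ 347.  -162.   153.9   42.4    8.9] cen [ 445.5 -182.3]
red top
redtop px (321.0, 190.5) n 2 rect [ 508.6 -143.7    2.9    0.  -179.4] cen [ 508.6 -143.7]
fin top px (357.2207792207792, 173.7922077922078) n 77 rect [ 552.5 -230.8   17.4   22.5    0. ] cen [ 550.4 -239.8]
```

View pics/c4.png

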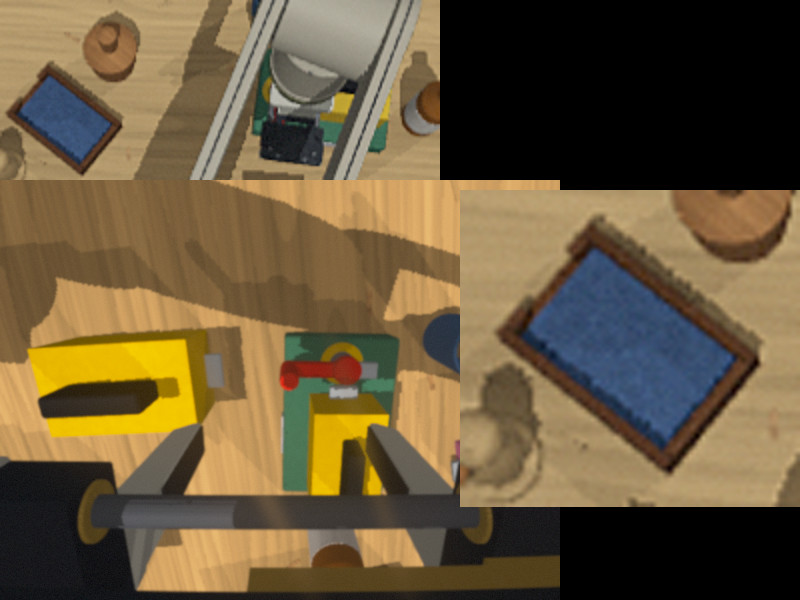

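The top view shows the cradle's gap in its upper-left end. In the wrist view the red arm runs from the hub (347,370) to the post (290,378), across the hone, so the switch is off. Next I'll grasp the fin.

Request:
apply_moves:
  delta_pos:
    - [-3.2,2.0,0]
    - [-3.2,2.0,0]
    - [-3.1,2.1,0]
    - [0,0,4]
    - [0,0,4]
    - [0,0,3]
    - [0,0,1.4]
    - [0,0,0]
  twist: [0,0,0,0,0,0,0,0]

```text
t: 10.9
tool_pos: [0.5582, -0.2341, 0.1379]
orientation: [-2.325, -2.111, 0.001]
force: [0.3, -0.7, 0.1]
opening: 0.09
gripper_force: 0.0
```

Request:
apply_moves:
  delta_pos:
    - [0,0,0]
    - [0,0,0]
    - [0,0,0]
    - [0,0,0]
    - [0,0,0]
    - [0,0,0]
    - [0,0,0]
    - [0,0,0]
  twist: [0,0,0,0,0,0,0,0]
  gripper: 4
  squeeze: 30

```text
t: 11.9
tool_pos: [0.5587, -0.2343, 0.1386]
orientation: [-2.326, -2.111, 0.0]
force: [-1.1, -0.2, -0.7]
opening: 0.0401
gripper_force: 0.0
```

Request:
apply_moves:
  delta_pos:
    - [0,0,0]
    - [0,0,0]
    - [0,0,0]
    - [0,0,0]
    - [0,0,0]
    - [0,0,0]
    - [0,0,0]
  twist: [0,0,0,0,0,0,0]
  gripper: 0.5

```text
t: 12.78
tool_pos: [0.5585, -0.2342, 0.1384]
orientation: [-2.326, -2.111, 0.0]
force: [0.2, 0.2, -2.3]
opening: 0.0158
gripper_force: 30.0
```

Request:
apply_moves:
  delta_pos:
    - [0,0,-0.5]
    - [0,0,-1]
    - [0,0,-1.5]
    - [0,0,-2]
    - [0,0,-2]
    - [0,0,-2]
    - [0,0,-2]
    - [0,0,0]
  twist: [0,0,0,0,0,0,0,0]

```text
t: 13.78
tool_pos: [0.5598, -0.2349, 0.2515]
orientation: [2.324, 2.108, 0.002]
force: [-0.1, -0.4, -3.3]
opening: 0.0158
gripper_force: 30.0
```

Request:
apply_moves:
  delta_pos:
    - [0,0,-2]
    - [0,0,-2]
    - [0,0,-1]
    - [0,0,0]
  twist: [0,0,0,0]

```text
t: 14.28
tool_pos: [0.5593, -0.2346, 0.3001]
orientation: [2.325, 2.11, 0.001]
force: [0.4, 0.4, -3.2]
opening: 0.016
gripper_force: 30.0
```

Run:
```python
from m import *
s=robot.read_state(); print(s['t'],s['tool_pos'],s['orientation'],s['opening'],s['force'],s['wrist_torque'])
t=cam('top'); sc=cam('scene'); w=cam('wrist'); pickle.dump(t,open('top5.pkl','wb'));pickle.dump(sc,open('scene5.pkl','wb'))
rect('felt',t,mask(t,(100,100,40),(125,255,255),(180,160,245,220)),.01)
im=np.zeros((600,800,3),np.uint8); im[:270,:460]=cv2.resize(sc['frame'][165:285,150:355],(460,270),interpolation=2)
im[:270,470:800]=cv2.resize(t['frame'][155:225,175:260],(330,270),interpolation=2)
im[275:,:430]=cv2.resize(w['frame'],(430,325)); im[275:,435:]=cv2.resize(t['frame'][140:250,290:410],(365,325),interpolation=2)
cv2.imwrite('pics/c5.png',im[:,:,::-1])
# rim corners of cradle inner-felt
k=max(cv2.findContours(mask(t,(100,100,40),(125,255,255),(180,160,245,220)),0,1)[0],key=cv2.contourArea)
print(cv2.boxPoints(cv2.minAreaRect(k)))
# whole brown outline
m=mask(t,(0,60,20),(15,220,110),(175,155,250,225)); rect('brown',t,m,.035)
```

```text
14.275 [ 0.55926812 -0.23457288  0.30014834] [2.32481903e+00 2.10968925e+00 1.29542620e-03] 0.015958562791784984 [ 0.36812285  0.41351514 -3.1772866 ] [-0.02371211  0.06853682 -0.04923348]
felt px (211.84424603174602, 189.47916666666666) n 1008 rect [520.1 179.7 123.2  77.7  53.6] cen [519.6 179.3]
[[188.16722 187.05992]
 [203.88646 167.0536 ]
 [235.33125 191.76024]
 [219.61201 211.76656]]
brown px (216.64102564102564, 186.77289377289378) n 546 rect [516.3 174.6 149.4 101.   53.2] cen [523.4 162.2]
```

View pics/c5.png

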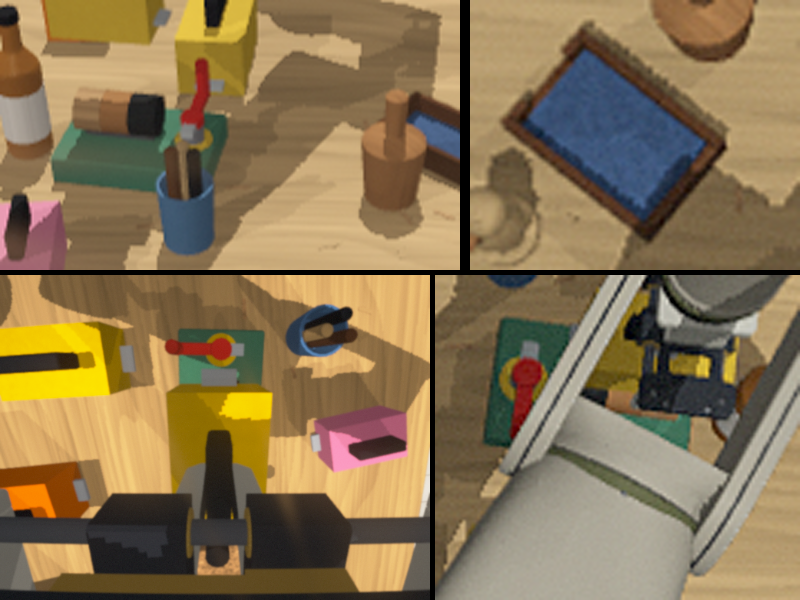

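The hood is up and the drum bare, and the switch is still off. The cradle's ear gap at the upper left (top-right panel) is confirmed. I'll move to a viewing pose short of the cradle.

Request:
apply_moves:
  delta_pos:
    - [3.25,-2.1,0]
    - [3.25,-2.1,0]
    - [3.25,-2.1,0]
    - [3.25,-2.1,0]
    - [3.25,-2.1,0]
    - [3.25,-2.1,0]
    - [3.25,-2.1,0]
    - [3.25,-2.1,0]
  twist: [0,0,0,0,0,0,0,0]

```text
t: 15.42
tool_pos: [0.4156, 0.0418, 0.2978]
orientation: [-2.326, -2.11, 0.001]
force: [-0.0, 1.0, -2.4]
opening: 0.0159
gripper_force: 30.0
```

Request:
apply_moves:
  delta_pos:
    - [0,0,0]
    - [0,0,0]
    - [0,0,0]
    - [0,0,0]
    - [0,0,0]
    - [0,0,0]
    - [0,0,0]
  twist: [0.135,0.135,0.135,0.135,0,0,0]

```text
t: 16.3
tool_pos: [0.4166, 0.0407, 0.2985]
orientation: [-2.804, -1.416, 0.0]
force: [-0.6, 0.3, -2.3]
opening: 0.0155
gripper_force: 30.0
```

Run:
```python
from m import *
s=robot.read_state(); print(s['t'],s['tool_pos'],s['orientation'],s['opening'],s['force'],s['wrist_torque'])
w=cam('wrist'); pickle.dump((w,s),open('w6.pkl','wb')); save(w,'w6.png')
f=mask(w,(100,100,40),(125,255,255),(0,0,560,330)); rect('felt',w,f,.01)
k=max(cv2.findContours(f,0,1)[0],key=cv2.contourArea); print(cv2.boxPoints(cv2.minAreaRect(k)))
```

```text
16.3 [0.41658936 0.04073765 0.2984696 ] [-2.80404392e+00 -1.41641925e+00  4.11270782e-04] 0.015547489226931286 [-0.59748188  0.28904973 -2.32511166] [-0.08280319  0.15493021  0.01552082]
felt px (353.3328966521106, 67.05371179039301) n 6870 rect [513.6 167.1  88.2  78.7  53.7] cen [561.9  95.6]
[[253.   0.]
 [320.   0.]
 [320.  80.]
 [253.  80.]]
```

View pics/w6.png

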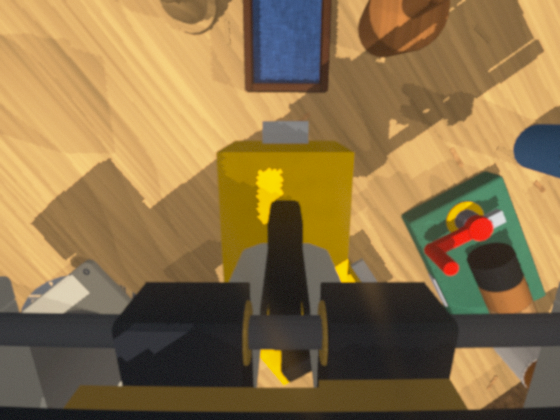

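The hood is held straight, its top front edge at row 153 (columns 219–353) and the ear at (286,131). The cradle's near end is at row 85, with the felt spanning columns 253–320. Now to measure the offsets in this same view.

Run:
```python
from m import *
from scipy.spatial.transform import Rotation as Ro
w,s=pickle.load(open('w6.pkl','rb')); R=Ro.from_rotvec(s['orientation']).as_matrix(); T=np.array(s['tool_pos']); print(R.round(3))
loc=lambda P:np.round((R.T@(P-T))*1000,1)
f=mask(w,(100,100,40),(125,255,255),(240,0,335,90))
for y in (10,30,50,70,76,78,80,82): xs=np.where(f[y])[0]; print(y,xs.min() if len(xs) else 0,xs.max() if len(xs) else 0,[loc(onz(w,u,y,.01))[:2].tolist() for u in (xs.min()-.5,xs.max()+.5)] if len(xs) else '')
h=cv2.cvtColor(w['frame'],cv2.COLOR_RGB2HSV)
print('col285', [(v,*h[v,240]) for v in range(138,162,1)])
print('wallcol', [(v,*h[v,287]) for v in range(76,98)])
b=mask(w,(18,120,60),(34,255,255),(200,150,370,260))
for y in (160,180,200,220):
    xs=np.where(b[y])[0]; print('hood',y,xs.min(),xs.max(),loc(onz(w,xs.min()-.5,y,.268))[:2],loc(onz(w,xs.max()+.5,y,.268))[:2])
for r in (153,154): print('front edge',loc(onz(w,286,r,.268))[:2])
print('ear front', loc(onz(w,286,121.5,.220))[:2],'L/R',loc(onz(w,263,125,.22))[:2],loc(onz(w,308.5,125,.22))[:2])
print('wall outer bottom z.035 r91', loc(onz(w,287,91.5,.035))[:2])
# world felt corners top view
t=pickle.load(open('top5.pkl','rb'))
print('cradle centre est top in tool', loc(np.array([.5185,.178,.01])))
```

```text
[[ 0.593  0.805 -0.   ]
 [ 0.805 -0.593 -0.   ]
 [-0.    -0.    -1.   ]]
10 254 320 [[192.8, -35.7], [192.9, 42.7]]
30 256 319 [[171.4, -33.8], [171.4, 42.1]]
50 257 319 [[149.3, -33.1], [149.4, 42.7]]
70 261 318 [[126.7, -28.6], [126.8, 42.1]]
76 260 318 [[119.8, -30.0], [119.9, 42.3]]
78 260 318 [[117.5, -30.0], [117.6, 42.3]]
80 287 315 [[115.2, 3.1], [115.3, 38.7]]
82 0 0 
col285 [(138, np.uint8(18), np.uint8(131), np.uint8(229)), (139, np.uint8(17), np.uint8(136), np.uint8(221)), (140, np.uint8(18), np.uint8(150), np.uint8(192)), (141, np.uint8(20), np.uint8(182), np.uint8(154)), (142, np.uint8(21), np.uint8(209), np.uint8(133)), (143, np.uint8(22), np.uint8(223), np.uint8(129)), (144, np.uint8(22), np.uint8(223), np.uint8(128)), (145, np.uint8(22), np.uint8(219), np.uint8(129)), (146, np.uint8(22), np.uint8(216), np.uint8(130)), (147, np.uint8(22), np.uint8(222), np.uint8(131)), (148, np.uint8(22), np.uint8(231), np.uint8(130)), (149, np.uint8(22), np.uint8(218), np.uint8(131)), (150, np.uint8(23), np.uint8(235), np.uint8(130)), (151, np.uint8(23), np.uint8(244), np.uint8(137))
[... 1278 characters left out ...]
int8(14), np.uint8(139), np.uint8(119)), (92, np.uint8(17), np.uint8(136), np.uint8(169)), (93, np.uint8(17), np.uint8(133), np.uint8(216)), (94, np.uint8(18), np.uint8(130), np.uint8(227)), (95, np.uint8(18), np.uint8(127), np.uint8(228)), (96, np.uint8(17), np.uint8(129), np.uint8(227)), (97, np.uint8(18), np.uint8(129), np.uint8(226))]
hood 160 200 368 [ 54.6 -43.4] [54.6 44.8]
hood 180 205 367 [ 43.9 -41.5] [44. 45.]
hood 200 201 358 [ 32.9 -44.4] [33.  40.9]
hood 220 202 368 [ 21.5 -44.7] [21.6 47.2]
front edge [58.2  1.7]
front edge [57.7  1.7]
ear front [72.5  1.8] L/R [ 70.2 -13.1] [70.3 16.4]
wall outer bottom z.035 r91 [100.5   3.6]
cradle centre est top in tool [171.    0.6 288.4]
```

Request:
apply_moves:
  delta_pos:
    - [3.5,0.1,0]
    - [3.5,0,0]
    - [3.5,0,0]
    - [3.5,0,0]
    - [3.3,0,0]
    - [0,0,0]
    - [0,0,3]
    - [0,0,3]
  twist: [0,0,0,0,0,0,0,0]

```text
t: 17.35
tool_pos: [0.5203, 0.1787, 0.2383]
orientation: [2.805, 1.415, 0.001]
force: [-1.0, -1.4, -2.1]
opening: 0.0155
gripper_force: 30.0
```

Request:
apply_moves:
  delta_pos:
    - [0,0,3]
    - [0,0,3]
    - [0,0,2]
    - [0,0,1.2]
    - [0,0,0]
    - [0,0,0]
    - [0,0,0]
  twist: [0,0,0,0,0,0,0]

```text
t: 18.23
tool_pos: [0.5212, 0.1794, 0.1479]
orientation: [2.805, 1.414, 0.003]
force: [-0.5, -1.5, -3.3]
opening: 0.0161
gripper_force: 30.0
```

Run:
```python
from m import *
s=robot.read_state(); print(s['t'],s['tool_pos'],s['orientation'],s['force'])
w=cam('wrist'); t=cam('top'); sc=cam('scene'); pickle.dump((w,t,sc,s),open('s7.pkl','wb'))
im=np.zeros((600,800,3),np.uint8); im[:420,:560]=w['frame']
im[:200,565:]=cv2.resize(t['frame'][150:230,170:264],(235,200),interpolation=2)
im[425:,:400]=cv2.resize(sc['frame'][175:275,290:518],(400,175),interpolation=2)
im[210:410,565:]=cv2.resize(sc['frame'][190:275,310:410],(235,200),interpolation=2)
cv2.imwrite('pics/c7.png',im[:,:,::-1])
```

```text
18.225 [0.52118939 0.17942923 0.14791803] [2.80484479 1.41402201 0.00318103] [-0.51769317 -1.47250714 -3.34444694]
```

View pics/c7.png

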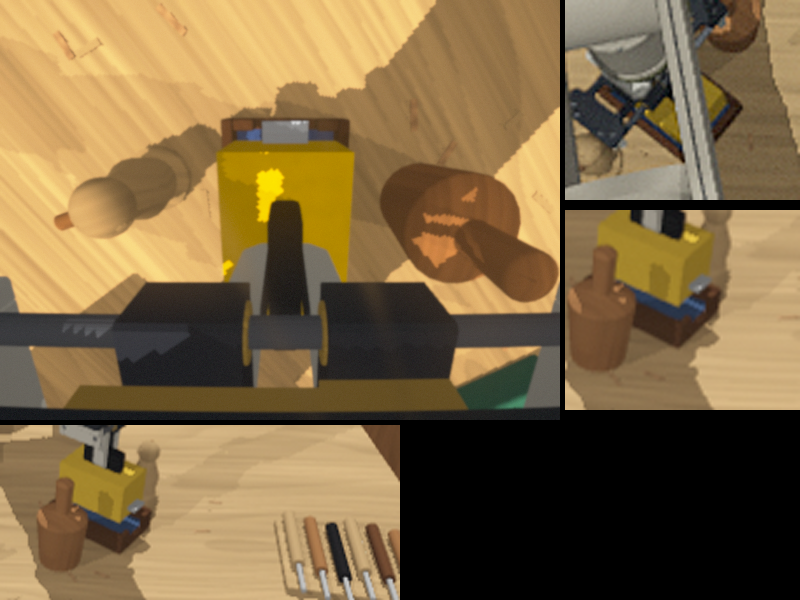

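The hood hangs over the cradle, with the ear at (286,131). The gap's wall stubs are at columns 222–240 and 332–349, and the outer edge is at row 119. Measuring the offset.

Run:
```python
from m import *
from scipy.spatial.transform import Rotation as Ro
w,t,sc,s=pickle.load(open('s7.pkl','rb')); R=Ro.from_rotvec(s['orientation']).as_matrix(); T=np.array(s['tool_pos'])
loc=lambda u,v,z:np.round((R.T@(onz(w,u,v,z)-T))*1000,1)[:2]
g=w['frame'].astype(int).sum(2)
for y in (122,126,130,134): print(y,'L',g[y,214:246].tolist(),'R',g[y,326:356].tolist())
for u in (228,343,286): print('col',u,g[110:146,u].tolist())
uz=T[2]-.0984
print('ear',loc(263,128,uz+.02),loc(308.5,128,uz+.02),'front',loc(286,121.5,uz+.02))
print('wall outer',loc(221.5,126,.035),loc(349.5,126,.035),'y',loc(228,119.5,.035),loc(343,119.5,.035), 'hoodtop',loc(219,155,uz+.068),loc(353,155,uz+.068))
```

```text
122 L [497, 496, 493, 496, 491, 463, 404, 307, 235, 228, 232, 223, 217, 226, 219, 215, 204, 197, 185, 216, 233, 227, 234, 230, 227, 229, 236, 235, 238, 235, 231, 232] R [185, 192, 187, 186, 187, 185, 184, 172, 162, 170, 171, 156, 150, 147, 149, 157, 160, 164, 149, 157, 162, 157, 176, 251, 317, 353, 366, 363, 368, 373]
126 L [498, 498, 496, 495, 491, 470, 411, 321, 253, 232, 239, 226, 223, 229, 227, 217, 198, 192, 180, 203, 228, 225, 233, 227, 239, 237, 233, 229, 234, 237, 249, 245] R [185, 190, 183, 188, 178, 183, 181, 171, 177, 173, 164, 168, 152, 151, 160, 165, 159, 162, 167, 158, 164, 152, 183, 235, 311, 342, 364, 361, 367, 366]
130 L [310, 339, 411, 474, 486, 477, 429, 343, 260, 230, 225, 217, 220, 227, 219, 216, 205, 177, 157, 164, 180, 181, 195, 207, 210, 215, 207, 207, 203, 212, 208, 211] R [198, 184, 189, 180, 184, 182, 183, 168, 165, 154, 157, 148, 146, 155, 146, 166, 158, 154, 166, 162, 160, 165, 189, 241, 299, 324, 337, 346, 352, 359]
134 L [288, 287, 291, 307, 331, 378, 402, 362, 283, 233, 224, 219, 227, 222, 227, 217, 214, 192, 171, 142, 157, 157, 170, 194, 204, 215, 217
[... 193 characters left out ...]
 505, 501, 499, 498, 497, 473, 400, 297, 221, 207, 222, 219, 229, 225, 228, 227, 225, 227, 218, 219, 220, 223, 222, 227, 217, 218, 224, 229, 219, 221, 218, 216, 228, 237, 237]
col 343 [345, 342, 345, 342, 334, 335, 332, 301, 255, 189, 160, 156, 164, 161, 161, 150, 162, 155, 152, 154, 154, 157, 156, 147, 156, 156, 145, 141, 148, 155, 147, 141, 154, 142, 168, 199]
col 286 [298, 292, 286, 287, 288, 285, 283, 247, 206, 202, 257, 342, 397, 415, 412, 397, 381, 367, 371, 370, 371, 372, 368, 367, 364, 370, 365, 364, 360, 359, 356, 366, 350, 314, 275, 251]
ear [ 68.3 -13.1] [68.3 16.5] front [72.4  1.8]
wall outer [ 68.  -46.6] [68.1 49.7] y [ 72.8 -41.5] [72.9 44.6] hoodtop [ 57.1 -33.1] [57.2 36.5]
```

Request:
apply_moves:
  delta_pos:
    - [0.1,0,0.8]
    - [0,0,0.8]
    - [0,0,0.8]
    - [0,0,0.7]
    - [0,0,0.4]
    - [0,0,0]
    - [0,0,0]
  twist: [0,0,0,0,0,0,0]

```text
t: 19.25
tool_pos: [0.5212, 0.1801, 0.112]
orientation: [2.805, 1.414, 0.001]
force: [-0.7, 0.1, -2.9]
opening: 0.0156
gripper_force: 30.0
```

Request:
apply_moves:
  delta_pos:
    - [0,0,0.15]
    - [0,0,0.15]
    - [0,0,0]
    - [0,0,0]
  twist: [0,0,0,0]

```text
t: 19.75
tool_pos: [0.521, 0.18, 0.1087]
orientation: [2.805, 1.414, 0.0]
force: [-0.7, 0.1, -2.6]
opening: 0.0156
gripper_force: 30.0
```

Request:
apply_moves:
  delta_pos:
    - [0,0,0.1]
    - [0,0,0]
    - [0,0,0]
  twist: [0,0,0]

```text
t: 20.12
tool_pos: [0.5212, 0.1801, 0.1081]
orientation: [2.805, 1.414, 0.001]
force: [-2.6, -1.3, 3.3]
opening: 0.0158
gripper_force: 30.0
```

Touchdown is at floor height with 3.3 N. Releasing and retreating upward.

Request:
apply_moves:
  delta_pos:
    - [0,0,0]
    - [0,0,0]
    - [0,0,0]
    - [0,0,0]
  twist: [0,0,0,0]
  gripper: 4.0

```text
t: 20.62
tool_pos: [0.521, 0.18, 0.1075]
orientation: [-2.805, -1.414, 0.0]
force: [0.2, 0.0, -0.1]
opening: 0.0397
gripper_force: 0.0
```

Request:
apply_moves:
  delta_pos:
    - [0,0,-1]
    - [0,0,-2]
    - [0,0,-4]
    - [0,0,-4]
    - [0,0,-4]
    - [0,0,-3]
    - [-4,0,0]
    - [-4,0,0]
  twist: [0,0,0,0,0,0,0,0]

```text
t: 21.62
tool_pos: [0.4733, 0.1153, 0.2901]
orientation: [2.804, 1.415, 0.004]
force: [0.0, -0.5, 0.6]
opening: 0.04
gripper_force: 0.0
```

Request:
apply_moves:
  delta_pos:
    - [-4,0,0]
    - [-4,0,0]
    - [-3,0,0]
    - [0,0,0]
    - [0,0,0]
  twist: [0,0,0,0,0]

```text
t: 22.25
tool_pos: [0.4085, 0.0275, 0.2889]
orientation: [2.805, 1.413, 0.003]
force: [0.8, 0.2, -0.1]
opening: 0.0401
gripper_force: 0.0
```

Run:
```python
from m import *
s=robot.read_state(); print(s['t'],s['tool_pos'],s['force'])
w=cam('wrist'); t=cam('top'); sc=cam('scene')
im=np.zeros((600,800,3),np.uint8); im[:330,:440]=cv2.resize(w['frame'],(440,330))
im[:300,445:]=cv2.resize(t['frame'][130:230,170:288],(355,300),interpolation=2)
im[335:,:]=cv2.resize(sc['frame'][165:275,150:482],(800,265),interpolation=2)
cv2.imwrite('pics/c8.png',im[:,:,::-1])
```

```text
22.25 [0.40846904 0.02754282 0.2888897 ] [ 0.8081845   0.15877848 -0.14953073]
```

View pics/c8.png

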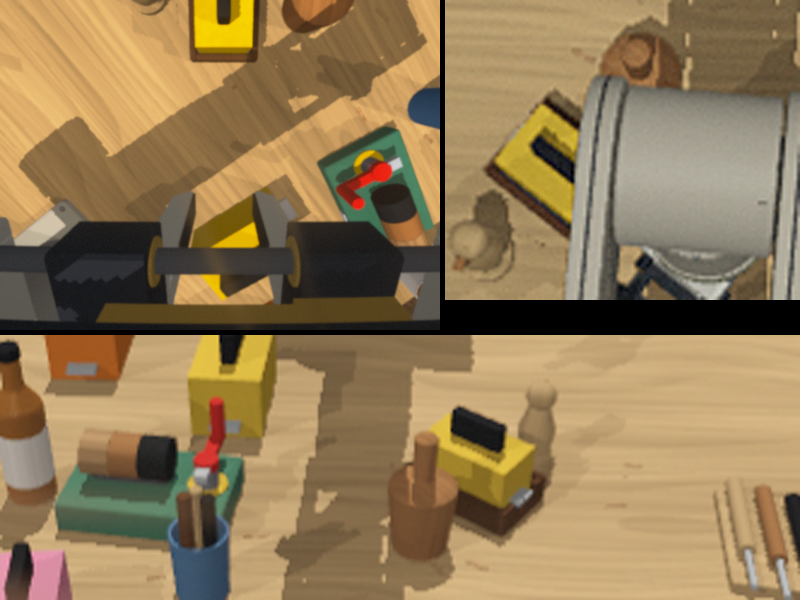

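The hood sits level in the cradle at about (490,450) in the scene panel, with its ear in the gap at (522,497). The switch is still off and the bystanders are untouched.

```bash
python3 -c "
from plant import robot
print(robot.close_job())"
```

```text
the job is handed in; nothing more can be done
None
```

The switch is off against its stop, the yellow hood sits upright on the cradle floor with its ear in the gap, nothing else was moved, and I handed the job in at about 22 s (verdict not reported).

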